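# Hold the long tweezers at the marked tip gap

### The arm

A 6-joint arm with a two-finger parallel gripper is mounted at the origin on a cart in front of the work surface, level with it; the furniture and walls round the work are solid. World frame = base frame: x ahead of the robot, y to its left, z up, the work surface at z = 0. Lengths are in m, angles in rad, forces in N, time in s.
With the tool pointing down it reaches from about 0.325 to 0.85 m from the base axis. Payload 4.4 kg.
Tool frame: the origin (TCP) lies at the very end of the fingers, on their centre line; the grasp point (between the pads) lies 19 mm behind it (env.grip_point_offset is the distance from the TCP to the grasp point, in m); z points along the fingers, y is the line along which they close (so a half turn about z gives the same grasp; the last joint's range is limited). The gripper opens to 94 mm and grips with 3 to 60 N. Pads are 16 mm wide; open, the fingers measure 119 mm over their backs; the gripper's body (75 mm by 177 mm) begins 78 mm behind the grasp point.
Start: joints at [-1.421, 0.207, 1.542, -0, 1.393, -0.15], TCP at [0.17, -0.549, 0.205] pointing down, gripper open.
Joint ranges: [-2.73, 2.73], [-0.86, 2.22], [0.23, 2.46], [-1.11, 4.25], [0.08, 2.63], [-2.82, 2.82]. Speed limits (rad/s): [2.79, 2.79, 3.14, 3.14, 3.14, 3.14].

### API

Orientations are given as a unit quaternion [w, x, y, z].
In Python, from workcell import state, vision, env, recognise, landmark_of gives the robot as it stands.
- The arm moves only by the shell command python3 -m crank 'ROWS' [OPENING] [FORCE]. ROWS is JSON, a list of rows, each a list of 2 entries, a list of its own where there are three numbers: the shift along the tool's x, y, z in mm, then the turn about the tool's z in degrees. In form: [[[x, y, z], spin], ...]. A call has 1 to 12 rows; each row is the pose to reach, as a shift and turn from the pose commanded when the call began, along the tool's axes at that moment; what a row does not reach only later rows make up. A row lasts 1/10 s, in which the tool goes at most 50 mm and 8.59 degrees, less where a joint would pass 70% of its speed; a pose out of reach is approached as far as the arm can. A call with a gripper value outside its range is refused whole. OPENING is the finger opening in mm, from 0 to 94, set as the call begins (- or left out, the last holds). The fingers move at their own pace and stop on an object; FORCE is the grip in N (left out, the last holds). Time passes only in rows, so rows that repeat a pose let the fingers close. It gives the time, the measured TCP pose, the force, the opening and the grip force at its end, in the units of the state.
- state(): the state, without advancing time (a new reading comes with each control period).
- vision.camera(name): name is "scene" or "side" or "wrist"; returns a dict with "frame" (384x512x3 uint8, red, green, blue), "depth" (384x512 float32, m along the optical axis (not along the pixel's ray), 0 where there is no reading), "fx", "fy", "cx", "cy" (pixels), "extrinsics" (4x4, takes a point from camera to world coordinates); the wrist camera has in their place "mount" (4x4, takes a point from camera to tool coordinates, whose origin is the TCP and whose axes are the flange's). Camera axes: x right, y down, z forward; pixel columns grow to the right and rows downward; lengths in m; the calibration is good to about 2 mm. A picture is of the moment at which its call begins: read the wrist's pose just before it.
- env.sign_off(): hands the job in; it is judged then, once.
Trained networks look in the newest picture that a camera, given by its name, has taken for a name from the list of things; names that differ only in an ending like _2 or _b are one class to them, and where a whole thing is asked for, a point or a joint stands for the part that bears it (a point fixed in the world has none). Each returns a list of dicts, best first, with "score" (0 to 1); they miss things now and then, are a little off and sometimes report something else, mostly with a low value. They report only what shows in the picture. A call takes as long as a camera call.
- recognise(name, camera): "box" ([centre column, centre row, width, height] as shares, 0 to 1, of the picture: columns of its width, rows of its height, round what is visible of it).
- landmark_of(name, camera): "centre" ([column, row] as shares, 0 to 1, of the picture: columns of its width, rows of its height: a listed point, or the origin of a listed thing).
The state is a dict: "time": time; "joint_pos": joint angles; "joint_velocities": joint speeds; "joint_torque": joint torques, N m; "position": TCP position; "ee_rot": TCP orientation; "ft_force": force on the tool from outside, world axes, zero at the start; "wrist_torque": the same for the moment, N m; "finger_gap": opening from 0.0 (shut) to 1.0 (fully open); "grip_force": force on a finger pad.
Only numpy, scipy, OpenCV 4.12 (cv2) and the standard library are available. Lean on these libraries where they do the work, as an engineer would, in place of code of your own. Each camera call takes 0.05 s, during which the arm holds its last target. There are 200 camera calls.

### The job

Pick up the longest of the three sprung steel tweezers by its two ribbed thumb pads and squeeze it until the gap between its tips is the 20 mm marked by the two ridges of the small steel gap gauge, never squeezing the tips shut. Hold it level just above the gauge (a centimetre or two clear, not touching), each tip over the middle of its ridge, and keep that gap steady for a couple of seconds; the program finishes while still holding the tweezers there. Leave the two shorter tweezers, the eraser, the stylus case and the marker pen where they lie.

Things in the scene. Friction and masses are not known exactly. Their poses are not given: they have to be found in the camera images.
- tweezers_long: The longest of three look-alike steel sprung tweezers, 160 mm long, lying on its side, arms opening level with the desk. Origin: underside, on the centre line midway between the ribbed thumb pads; x to the tips (65 mm ahead), y across (squeezing direction), z up. Arms hinge 85 mm behind the origin. About 70 g, balanced some 6 mm behind the origin; tip gap at rest 50 mm.
- tweezers_medium: The middle one of three look-alike steel sprung tweezers, 132 mm long, lying on its side, arms opening level with the desk. Origin: underside, on the centre line midway between the ribbed thumb pads; x to the tips (52 mm ahead), y across (squeezing direction), z up. Arms hinge 70 mm behind the origin. Same thumb pads. To be left alone.
- tweezers_short: The shortest of three look-alike steel sprung tweezers, 105 mm long, lying on its side, arms opening level with the desk. Origin: underside, on the centre line midway between the ribbed thumb pads; x to the tips (40 mm ahead), y across (squeezing direction), z up. Arms hinge 55 mm behind the origin. Same thumb pads. To be left alone.
- tweezers_long_left (a joint): how far each arm of the longest tweezers is squeezed from rest, in rad (both arms move alike): 0 at rest (tip gap 50 mm), 0.10 at the marked gap (20 mm); the tip gap shrinks by 3 mm per 0.01 rad, the width over the pads by 1.7 mm per 0.01 rad; 0.16 is the stop (tips 2 mm apart)
- tweezers_long_left_tip (a point): front end of the left (+y) arm of the longest tweezers, on the inner face; the gap is the distance between the two tip points; the tip steel reaches from 5.5 to 12.5 mm above the underside
- tweezers_long_right_tip (a point): front end of the right (-y) arm of the longest tweezers, on the inner face
- tweezers_long_left_pad (a point): middle of the outer face of the left thumb pad of the longest tweezers, 9 mm up. Pads are flat plates 26 mm long, 18 mm high from the underside; outer faces 47 mm apart at rest (each turned 0.10 rad, wider to the front), parallel and 30 mm apart at the marked gap: 1 mm less at the pads is 1.76 mm less at the tips
- tweezers_long_right_pad (a point): the same for the right (-y) thumb pad; the springs push back on each pad with about 3 N at rest and 6 N at the marked gap
- tweezers_long_tip_mid (a point): point midway between the two tips of the longest tweezers, 65 mm ahead of the tweezers' origin along x and 9 mm above its underside
- tweezers_long_rear (a point): rear end of the bow of the longest tweezers, on its underside, 95 mm behind the origin
- gap_gauge: small steel setting plate fixed on the desk, 60 x 64 x 8 mm, with two low dark ridges on top: each 30 mm long along x, 3 mm wide, 3 mm high (tops 11 mm above the desk), their inner faces 20 mm apart. Origin on the desk under the middle of the plate, midway between the ridges; x along the ridges (away from the robot), y from ridge to ridge, z up
- eraser: eraser with a sleeve, 21 x 45 x 13 mm, bystander; origin under its middle
- stylus_case: flat slide-lid case, 28 x 88 x 18 mm, bystander; origin under its middle
- marker_cab: marker pen, 18 x 132 x 20 mm, bystander; origin under its middle

How it is judged:
By the outcome, as a careful person would: the job done as asked, in the order asked, and still so for the second after the job is handed in, while the arm keeps its last pose, push and grip.
It also fails if it takes over 50 s, if anything falls off the work surface, if the arm or the gripper's body presses on something with over 40 N, if the wrist force passes 120 N, or if a joint passes its speed limit or range.

## Working session

There is one attempt and no reset: what is moved stays moved. The work goes in short steps, Python scripts to look and compute and a shell command to move; the robot and the scene stay as the last step left them, time stands still between calls to the robot, and variables do not carry over. Pictures are saved under pics/ and viewed, at most 10 in all, crops included, and the job is handed in when it is done.

```bash
mkdir -p pics; ls
cat > h.py <<'E'
import numpy as np, cv2
from scipy.spatial.transform import Rotation as R
from workcell import state, vision, env, recognise, landmark_of
def rot(q): return R.from_quat([q[1],q[2],q[3],q[0]]).as_matrix()
def cam(n):
    s=state(); c=vision.camera(n)
    if n=='wrist':
        T=np.eye(4);T[:3,:3]=rot(s['ee_rot']);T[:3,3]=s['position'];c['T']=T@c['mount']
    else: c['T']=np.array(c['extrinsics'])
    return c
def onplane(c,u,v,z):
    d=c['T'][:3,:3]@np.array([(u-c['cx'])/c['fx'],(v-c['cy'])/c['fy'],1]);o=c['T'][:3,3]
    return o+d*(z-o[2])/d[2]
def bydepth(c,u,v):
    d=c['depth'][int(v),int(u)];p=np.array([(u-c['cx'])/c['fx']*d,(v-c['cy'])/c['fy']*d,d,1]);return (c['T']@p)[:3]
def save(c,f,s=1): cv2.imwrite(f,cv2.resize(c['frame'][:,:,::-1],None,fx=s,fy=s))
E
python3 - <<'E'
from h import *
print(state())
Z=dict(tweezers_long=0,tweezers_long_tip_mid=.009,tweezers_long_rear=0,tweezers_long_left_pad=.009,tweezers_long_right_pad=.009,tweezers_medium=0,tweezers_short=0,gap_gauge=0.008)
for n in ('scene','side'):
    c=cam(n); save(c,f'pics/{n}0.png',1.5 )
    print(n,c['T'].round(3).tolist())
    for k,z in Z.items():
        for r in landmark_of(k,n)[:2]:
            u,v=r['centre'][0]*512,r['centre'][1]*384
            print(k,round(r['score'],2),round(u),round(v),onplane(c,u,v,z).round(3))
E
```

```text
pics
{'time': 0.0, 'joint_pos': array([-1.42153432e+00,  2.07412769e-01,  1.54293598e+00, -8.67754520e-06,
        1.39350545e+00, -1.50494244e-01]), 'joint_velocities': array([ 6.40111035e-04,  1.11239295e-03, -7.49322945e-05,  4.10864544e-04,
       -2.07621082e-03,  1.11439404e-03]), 'joint_torque': array([ 7.11343228e-05, -3.70878339e+01, -2.81416118e+01,  6.99707586e-02,
        3.59922275e-02, -1.57245049e-04]), 'position': array([ 0.16965856, -0.54855729,  0.20430346]), 'ee_rot': array([-1.13077373e-03,  9.88788536e-01,  1.49318289e-01, -3.57320211e-06]), 'ft_force': array([ 0.22057593,  0.97280978, -0.51172732]), 'wrist_torque': array([0.03020459, 0.01583492, 0.0148345 ]), 'grip_force': 0.0, 'finger_gap': 0.9992434495987706}
scene [[-0.896, -0.225, 0.383, 0.157], [-0.443, 0.501, -0.744, 0.562], [-0.024, -0.836, -0.548, 0.602], [0.0, 0.0, 0.0, 1.0]]
tweezers_long 0.81 300 209 [ 0.456 -0.226  0.   ]
tweezers_long 0.31 187 279 [0.572 0.094 0.   ]
tweezers_long_tip_mid 0.96 272 204 [ 0.524 -0.207  0.009]
tweezers_long_rear 0.91 340 214 [ 0.36  -0.246  0.   ]
tweezers_long_left_pad 0.76 296 212 [ 0.456 -0.201  0.009]
tweezers_long_right_pad 0.8 302 201 [ 0.461 -0.25   0.009]
tweezers_medium 0.79 264 240 [ 0.484 -0.084  0.   ]
tweezers_medium 0.3 336 217 [ 0.363 -0.231  0.   ]
tweezers_short 0.52 311 181 [ 0.477 -0.364  0.   ]
gap_gauge 0.92 186 281 [0.566 0.103 0.008]
side [[0.978, -0.099, 0.182, 0.372], [-0.206, -0.552, 0.808, -0.999], [0.021, -0.828, -0.56, 0.614], [0.0, 0.0, 0.0, 1.0]]
tweezers_long 0.91 217 216 [ 0.458 -0.224  0.   ]
tweezers_long_tip_mid 0.73 236 208 [ 0.513 -0.208  0.009]
tweezers_long_rear 0.58 186 224 [ 0.369 -0.241  0.   ]
tweezers_long_left_pad 0.43 212 210 [ 0.444 -0.204  0.009]
tweezers_long_right_pad 0.51 223 219 [ 0.469 -0.25   0.009]
tweezers_medium 0.8 219 191 [ 0.48  -0.102  0.   ]
gap_gauge 0.48 239 160 [0.576 0.072 0.008]
```

View pics/scene0.png

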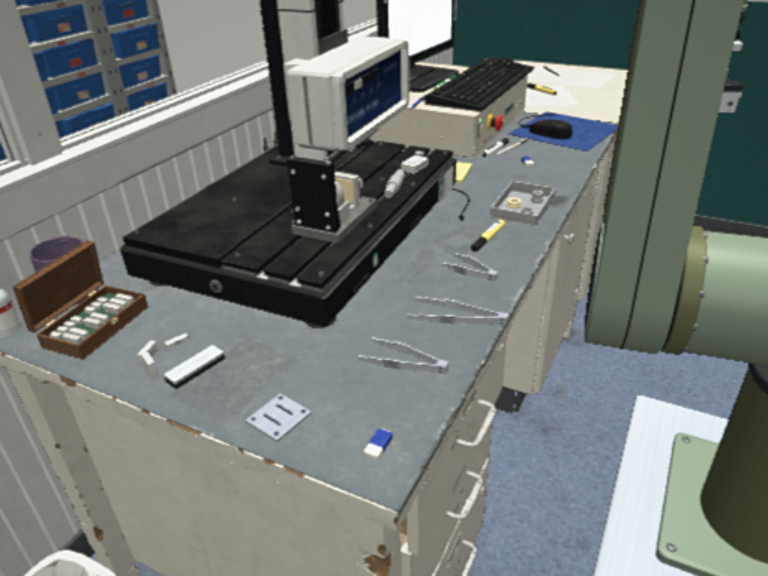

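View pics/side0.png

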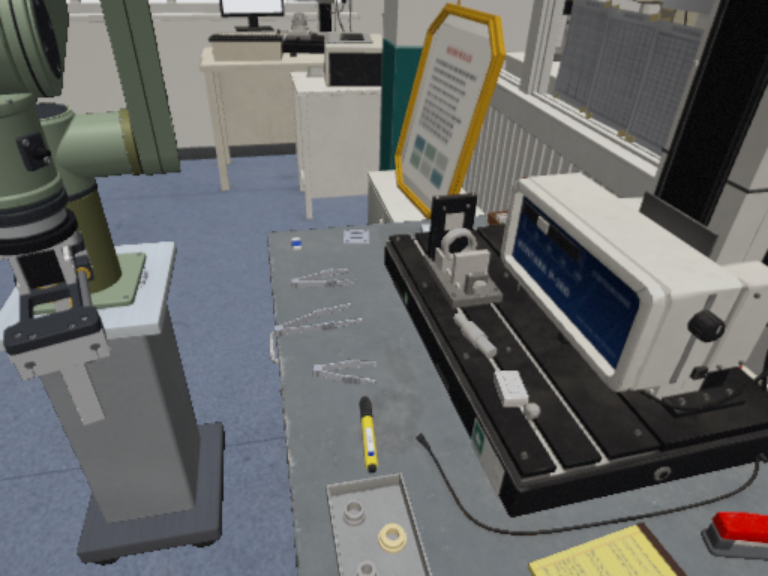

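The long tweezers are the middle pair (scene px ≈ (455,312)); both cameras put them near (0.457, -0.225), heading about 13°. The gauge is near (0.57, 0.09), scene px (279,416). I'll move above the tweezers for a wrist view.

```bash
python3 -m crank '[[[25,-15,0],1],[[65,-40,0],2],[[110,-67,0],3],[[155,-95,0],3.8],[[200,-122,0],3.8],[[245,-149,0],3.8],[[290,-177,0],3.8],[[330,-201,0],3.8],[[357,-218,0],3.8],[[370,-225,0],3.8],[[370,-225,0],3.8],[[370,-225,0],3.8]]' 94 5
cat > look.py <<'E'
from h import *
import sys
s=state();print(s['time'],s['position'].round(4),'head',np.degrees(np.arctan2(*rot(s['ee_rot'])[[1,0],0])).round(2))
c=cam('wrist');save(c,sys.argv[1],1.5);np.save('last.npy',{k:c[k] for k in c},allow_pickle=True)
z0=float(sys.argv[2])
Z=dict(tweezers_long=0,tweezers_long_tip_mid=.009,tweezers_long_left_tip=.009,tweezers_long_right_tip=.009,tweezers_long_rear=0,tweezers_long_left_pad=.009,tweezers_long_right_pad=.009,gap_gauge=0)
for k,z in Z.items():
    zz=z+(z0 if k!='gap_gauge' else 0)
    for r in landmark_of(k,'wrist')[:1]:
        u,v=r['centre'][0]*512,r['centre'][1]*384
        print(k,round(r['score'],2),round(u),round(v),onplane(c,u,v,zz).round(4))
E
python3 look.py pics/w1.png 0
```

```text
time: 2.1
position: [0.4563, -0.2259, 0.2054]
ee_rot: [0.0, 0.993, 0.116, -0.0]
ft_force: [-0.5, 0.5, -0.3]
finger_gap: 1.002
grip_force: 0.0
2.1 [ 0.4563 -0.2259  0.2054] head 13.37
tweezers_long 0.61 266 170 [ 0.4566 -0.2476  0.    ]
tweezers_long_left_tip 0.55 224 106 [ 0.516  -0.1859  0.009 ]
tweezers_long_right_tip 0.89 272 110 [ 0.5241 -0.2365  0.009 ]
tweezers_long_rear 0.97 241 244 [ 0.3605 -0.2403  0.    ]
tweezers_long_left_pad 0.79 222 167 [ 0.4514 -0.198   0.009 ]
tweezers_long_right_pad 0.74 267 169 [ 0.4608 -0.2478  0.009 ]
```

View pics/w1.png

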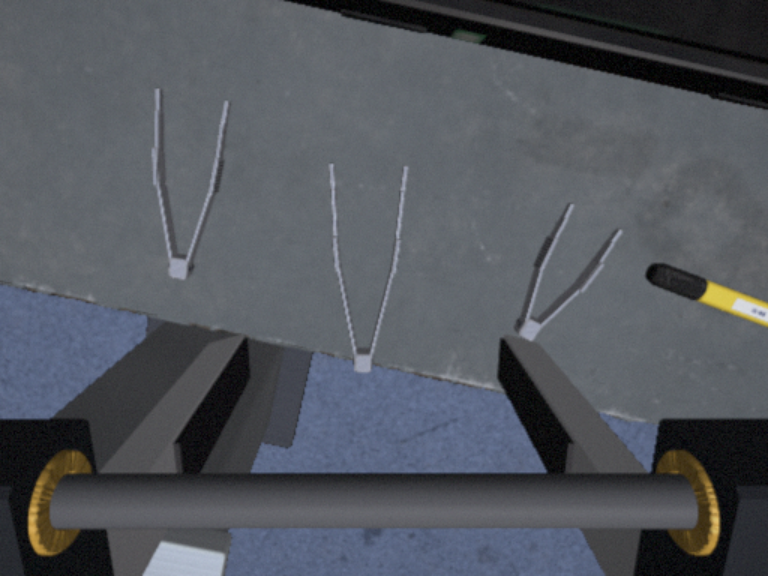

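The wrist picture shows the long pair in the middle: tips at (332,166) and (405,168), bow at (363,362). Sizes check out: rear to tip 162 mm, tip gap about 51 mm. The origin is ≈ (0.456,-0.223) and the heading ≈ 10.5–11.5°. I'll descend partway and look closer.

```bash
python3 -m crank '[[[0,-1,20],1],[[0,-3,50],2],[[0,-3,85],2.4],[[0,-3,110],2.4],[[0,-3,120],2.4],[[0,-3,120],2.4],[[0,-3,120],2.4]]' 70 5
python3 look.py pics/w2.png 0
```

```text
time: 3.25
position: [0.457, -0.2229, 0.0866]
ee_rot: [0.001, 0.995, 0.096, 0.001]
ft_force: [-0.3, -0.4, 0.4]
finger_gap: 0.743
grip_force: 0.0
3.25 [ 0.457  -0.2229  0.0866] head 10.97
tweezers_long_left_tip 0.58 213 117 [ 0.5145 -0.1864  0.009 ]
tweezers_long_right_tip 0.83 277 114 [ 0.525  -0.2325  0.009 ]
tweezers_long_rear 0.6 246 298 [ 0.3646 -0.2396  0.    ]
tweezers_long_left_pad 0.45 432 199 [ 0.4847 -0.3653  0.009 ]
tweezers_long_right_pad 0.73 214 200 [ 0.4518 -0.1973  0.009 ]
```

View pics/w2.png

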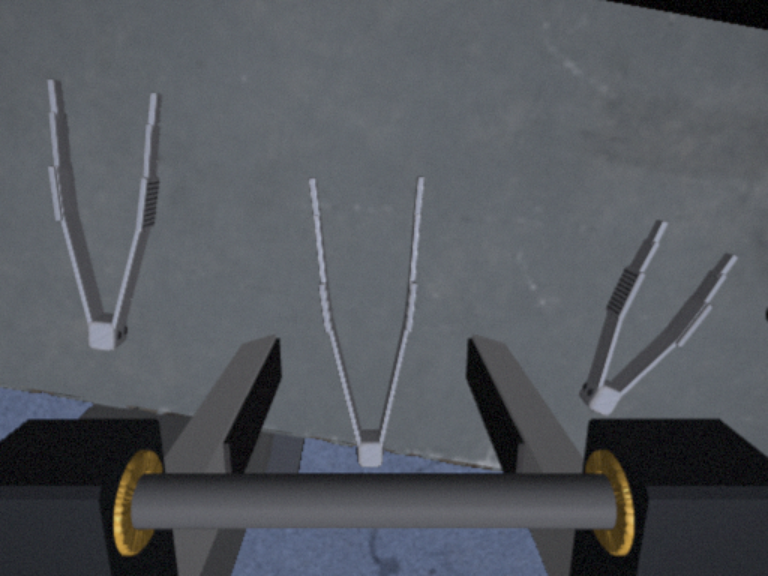

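Run:
```python
from h import *
c=np.load('last.npy',allow_pickle=True).item()
P=lambda u,v,z:onplane(c,u/1.5,v/1.5,z)[:2]
t=(P(313,180,.0125)+P(420,180,.0125))/2; p=(P(322.5,308,.018)+P(411,308,.018))/2; h=P(370,466,.005)
print(t,p,h, P(313,180,.0125)-P(420,180,.0125),P(322.5,308,.018)-P(411,308,.018))
for a,b in ((h,t),(h,p),(p,t)): d=b-a; print(np.hypot(*d),np.degrees(np.arctan2(d[1],d[0])))
```

```text
[ 0.51666597 -0.20949199] [ 0.45456938 -0.22145339] [ 0.35579417 -0.24199053] [-0.00981429  0.05083415] [-0.00847016  0.04399893]
0.1641215788957714 11.42090757423406
0.10088764567972097 11.745477521860694
0.06323813447295829 10.903097098526143
```

The pads sit at ≈ (0.455,-0.222) with heading ≈ 11.4°, and the sizes match again. Descending to straddle the pads.

```bash
python3 -m crank '[[[-1,-1,15],-0.4],[[-2,-1,38],-0.4],[[-2,-1,60],-0.4],[[-2,-1,74],-0.4],[[-2,-1,81],-0.4],[[-2,-1,83],-0.4],[[-2,-1,83],-0.4],[[-2,-1,83],-0.4]]' 65 12
python3 -m crank '[[[0,0,0],0],[[0,0,0],0],[[0,0,0],0],[[0,0,0],0],[[0,0,0],0],[[0,0,0],0]]' 36 12
python3 look.py pics/w3.png 0
```

```text
time: 4.5
position: [0.4548, -0.2222, 0.0034]
ee_rot: [0.001, 0.995, 0.099, 0.001]
ft_force: [-0.6, 0.1, 0.5]
finger_gap: 0.694
grip_force: 0.0
time: 5.1
position: [0.4545, -0.2218, 0.0029]
ee_rot: [0.0, 0.995, 0.099, 0.0]
ft_force: [-0.1, 0.1, 5.2]
finger_gap: 0.381
grip_force: 6.1
5.1 [ 0.4545 -0.2218  0.0029] head 11.38
tweezers_long 0.21 280 243 [ 0.4544 -0.2413  0.    ]
tweezers_long_left_tip 0.76 218 121 [ 0.5163 -0.1952  0.009 ]
tweezers_long_right_tip 0.85 280 127 [ 0.5193 -0.2261  0.009 ]
tweezers_long_rear 0.75 248 373 [ 0.3613 -0.2414  0.    ]
tweezers_long_left_pad 0.64 214 240 [ 0.4531 -0.2042  0.009 ]
tweezers_long_right_pad 0.74 281 246 [ 0.4569 -0.2407  0.009 ]
```

View pics/w3.png

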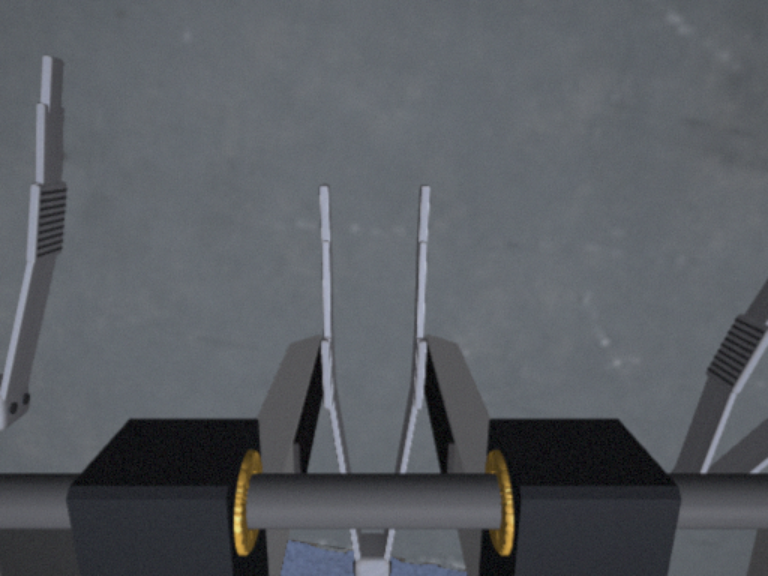

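The grasp is seated: the fingers are on the pads, with tips at (324,187) and (425,187), a gap of about 31 mm. I'll squeeze close to the target, then lift.

```bash
python3 -m crank '[[[0,0,0],0],[[0,0,0],0],[[0,0,0],0],[[0,0,0],0]]' 31 15
python3 -m crank '[[[0,0,-3],0],[[0,0,-12],0],[[0,0,-28],0],[[0,0,-45],0],[[0,0,-60],0],[[0,0,-72],0],[[0,0,-79],0],[[0,0,-80],0],[[0,0,-80],0],[[0,0,-80],0]]'
python3 look.py pics/w4.png 0.08
```

```text
time: 5.95
position: [0.4545, -0.2218, 0.003]
ee_rot: [0.0, 0.995, 0.099, 0.0]
ft_force: [-0.5, 1.3, 5.0]
finger_gap: 0.333
grip_force: 7.5
time: 6.95
position: [0.4534, -0.2212, 0.0816]
ee_rot: [-0.001, 0.995, 0.099, -0.001]
ft_force: [-0.8, -0.7, -0.9]
finger_gap: 0.333
grip_force: 5.5
6.95 [ 0.4534 -0.2212  0.0816] head 11.38
tweezers_long_left_tip 0.69 226 120 [ 0.5164 -0.1982  0.089 ]
tweezers_long_right_tip 0.78 274 122 [ 0.5202 -0.2217  0.089 ]
tweezers_long_rear 0.56 248 373 [ 0.3614 -0.2402  0.08  ]
tweezers_long_left_pad 0.74 220 243 [ 0.4512 -0.207   0.089 ]
tweezers_long_right_pad 0.7 273 246 [ 0.4555 -0.2355  0.089 ]
```

View pics/w4.png

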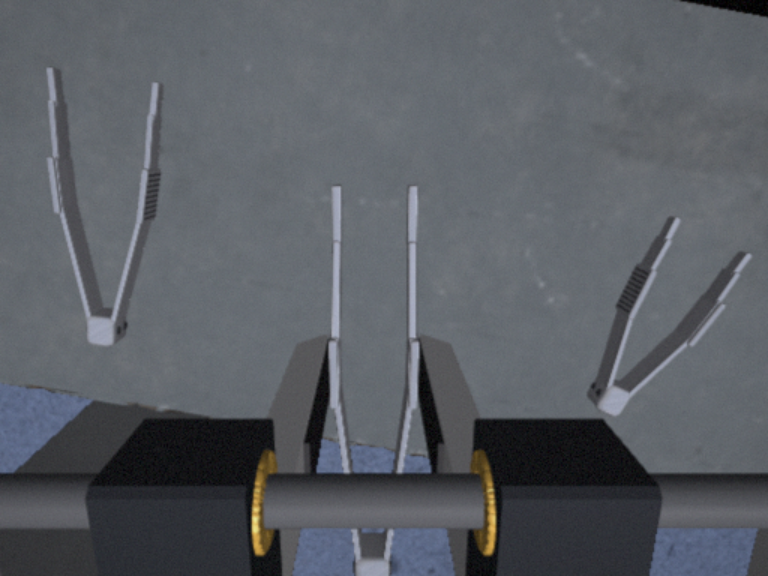

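Lifted, level and centred: tips at (337,187) and (412,187), gap about 23 mm. I'll carry it toward the gauge and look there.

```bash
python3 -m crank '[[[3,-8,-10],0],[[10,-28,-20],0],[[20,-58,-30],0],[[32,-92,-40],0],[[45,-128,-40],0],[[57,-164,-40],0],[[69,-200,-40],0],[[81,-234,-40],0],[[91,-263,-40],0],[[99,-285,-40],0],[[102,-295,-40],0],[[103,-297,-40],0]]'
python3 -m crank '[[[0,0,0],0],[[0,0,0],0]]'
python3 look.py pics/w5.png 0.12
```

```text
time: 8.6
position: [0.4964, 0.091, 0.123]
ee_rot: [0.0, 0.995, 0.1, 0.0]
ft_force: [-0.4, -0.7, -0.5]
finger_gap: 0.332
grip_force: 5.5
time: 8.8
position: [0.4963, 0.089, 0.1225]
ee_rot: [0.0, 0.995, 0.099, -0.0]
ft_force: [0.1, -0.5, -1.4]
finger_gap: 0.331
grip_force: 5.5
8.8 [0.4963 0.089  0.1225] head 11.31
tweezers_long_left_tip 0.7 228 123 [0.5582 0.1106 0.129 ]
tweezers_long_right_tip 0.9 276 122 [0.5631 0.0871 0.129 ]
tweezers_long_rear 0.4 228 122 [0.5581 0.1108 0.12  ]
tweezers_long_left_pad 0.75 220 245 [0.493  0.1031 0.129 ]
tweezers_long_right_pad 0.92 276 243 [0.4997 0.0729 0.129 ]
gap_gauge 0.62 261 99 [0.5725 0.0926 0.    ]
```

View pics/w5.png

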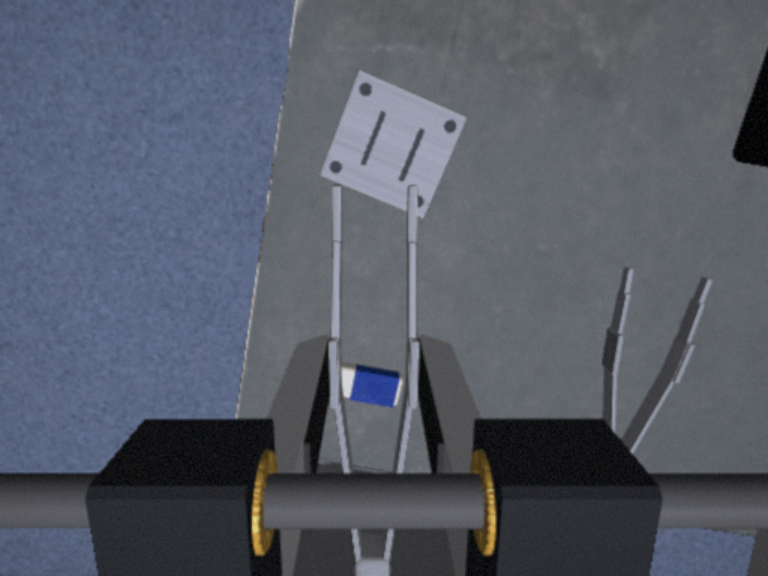

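```bash
cat > g.py <<'E'
from h import *
c=np.load('last.npy',allow_pickle=True).item()
P=lambda u,v,z:onplane(c,u/1.5,v/1.5,z)[:2]
K=[P(*q,.008) for q in ((360,71),(466,119),(424,217),(321,175))]
print('corners',np.mean(K,0),[np.hypot(*(K[i]-K[i-1])).round(4) for i in range(4)])
L=[(P(*a,.011),P(*b,.011)) for a,b in (((383,112),(364,163)),((421,130),(402,179)))]
for f,n in L: print(np.hypot(*(f-n)),np.degrees(np.arctan2(*(f-n)[::-1])))
print('ridgemid',np.mean(L,(0,1)), np.hypot(*(np.mean(L[0],0)-np.mean(L[1],0))))
for a,b in((K[0],K[3]),(K[1],K[2])): print(np.degrees(np.arctan2(*(a-b)[::-1])))
t=(P(337,187,.13)+P(412.5,187,.13))/2;s=state()
d=t-s['position'][:2];A=rot(s['ee_rot'])[:2,:2];print('tipmid in tool',A.T@d)
E
python3 g.py
```

```text
corners [0.57339905 0.09185677] [np.float64(0.0585), np.float64(0.0624), np.float64(0.0575), np.float64(0.0628)]
0.028563463971914303 -9.913794038735794
0.027849137213283137 -9.545738584277128
ridgemid [0.57370727 0.09224449] 0.022678700766206518
-11.028338513504705
-10.623804560644947
tipmid in tool [0.06396015 0.00252405]
```

The picture shows the gauge plate at corners (360,71), (466,119), (424,217) and (321,175), with ridges ≈ (383,112)-(364,163) and (421,130)-(402,179). That puts it at ≈ (0.5735, 0.092), heading ≈ -10.4°. The eraser lies beneath the fingers, well clear. I'll align, lower partway and set the gap.

```bash
python3 -m crank '[[[1,-1,3],2],[[4,-3,10],5],[[8,-6,20],9],[[12,-9,30],13.5],[[15,-12,39],17.5],[[17,-13,45],20.5],[[18,-14,47],21.7],[[18,-14,47],21.7],[[18,-14,47],21.7],[[18,-14,47],21.7],[[18,-14,47],21.7]]' 30 15
python3 look.py pics/w6.png 0.072
```

```text
time: 10.35
position: [0.5115, 0.1071, 0.0759]
ee_rot: [-0.0, 0.996, -0.09, 0.0]
ft_force: [0.9, -0.1, -1.6]
finger_gap: 0.32
grip_force: 5.9
10.35 [0.5115 0.1071 0.0759] head -10.31
tweezers_long 0.38 228 123 [0.5767 0.1049 0.072 ]
tweezers_long_left_tip 0.98 228 122 [0.5779 0.1042 0.081 ]
tweezers_long_right_tip 0.97 270 122 [0.5743 0.0839 0.081 ]
tweezers_long_rear 0.66 247 373 [0.4176 0.1244 0.072 ]
tweezers_long_left_pad 0.83 220 243 [0.5144 0.1214 0.081 ]
tweezers_long_right_pad 0.93 273 244 [0.5085 0.0927 0.081 ]
gap_gauge 0.95 251 117 [0.5736 0.093  0.    ]
```

View pics/w6.png

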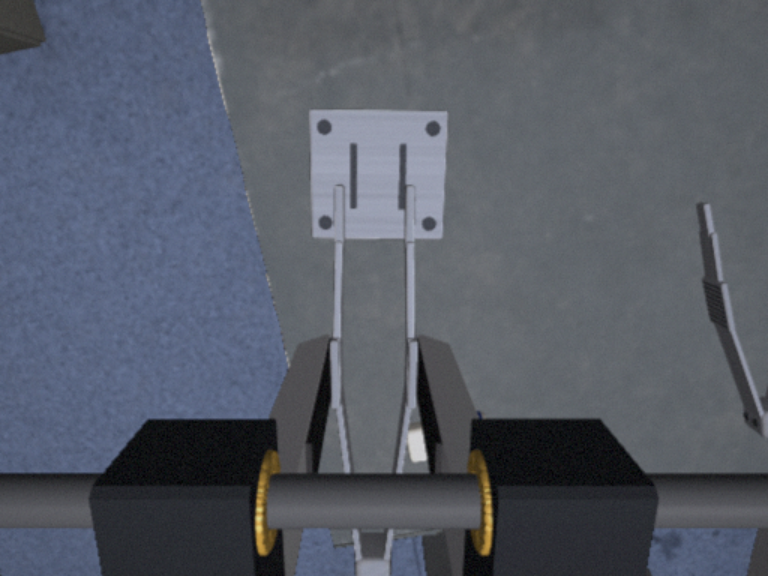

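Run:
```python
from h import *
c=np.load('last.npy',allow_pickle=True).item();s=state();A=rot(s['ee_rot'])[:2,:2]
P=lambda u,v,z:A.T@(onplane(c,u/1.5,v/1.5,z)[:2]-s['position'][:2])*1000
z=s['position'][2]-.003
a,b,d,e=P(353,143,.011),P(354.5,209,.011),P(403,143,.011),P(403,209,.011)
print(a,b,d,e,'mid',(a+b+d+e)/4)
K=[P(*q,.008) for q in((310,111),(447,111),(442,239),(313,238))];print(np.mean(K,0),K)
for zz in(.009,.0125): print('tips',P(339,186,z+zz),P(410,186,z+zz),'inner',P(343.5,186,z+zz),P(405.5,186,z+zz))
g=cv2.resize(c['frame'],None,fx=1.5,fy=1.5)
print('row',c['frame'][126,220:282].mean(1).astype(int))
```

```text
[79.04676727 -8.03867315] [48.96313289 -7.65831664] [79.03537749 14.84354682] [48.94955447 15.29441573] mid [63.99870803  3.61024319]
[63.70218769  3.46210583] [array([ 93.11816711, -27.6008858 ]), array([93.0897769, 34.8694881]), array([34.03442864, 34.66908215]), array([ 34.5663781 , -28.08926112])]
tips [ 65.07383478 -10.232341  ] [65.06065801 13.37486429] inner [65.07299972 -8.7362548 ] [65.06149324 11.87848784]
tips [ 65.34178866 -10.00549496] [65.32887809 13.12478753] inner [65.34097046 -8.53963333] [65.32969644 11.65864151]
row [165 161 137 140 154 158 162 159 140 125 153 164 164 118  78  70  73  95
 153 164 162 163 163 162 163 164 161 161 165 161 160 162 163 161 163 162
 163 164 163 163 163 161 162 164 164 136  92  69  71  69  74 130 155 160
 161 159 146 155 165 166 159 161]
```

The picture shows the ridges at x≈353 and 403 (mid (378,176)), and tips at (339,187) and (410,187). The heading is aligned and the gap is ≈ 20.4 mm. I'll correct by x -1 and y +2 mm, then lower.

```bash
python3 -m crank '[[[0,0,4],0],[[-1,1,12],0],[[-1,2,22],0],[[-1,2,32],0],[[-1,2,41],0],[[-1,2,47],0],[[-1,2,50],0],[[-1,2,50],0],[[-1,2,50],0],[[-1,2,50],0]]' 30 15
python3 look.py pics/w7.png 0.023
```

```text
time: 11.8
position: [0.5105, 0.1054, 0.026]
ee_rot: [-0.0, 0.996, -0.09, 0.001]
ft_force: [-0.5, -0.5, -0.2]
finger_gap: 0.316
grip_force: 5.9
11.8 [0.5105 0.1054 0.026 ] head -10.32
tweezers_long_left_tip 0.74 229 120 [0.5775 0.1019 0.032 ]
tweezers_long_right_tip 0.93 268 124 [0.572  0.0831 0.032 ]
tweezers_long_rear 0.84 249 372 [0.4183 0.1213 0.023 ]
tweezers_long_left_pad 0.61 222 243 [0.5133 0.1188 0.032 ]
tweezers_long_right_pad 0.74 276 245 [0.507  0.0896 0.032 ]
gap_gauge 0.81 247 121 [0.5734 0.0939 0.    ]
```

View pics/w7.png

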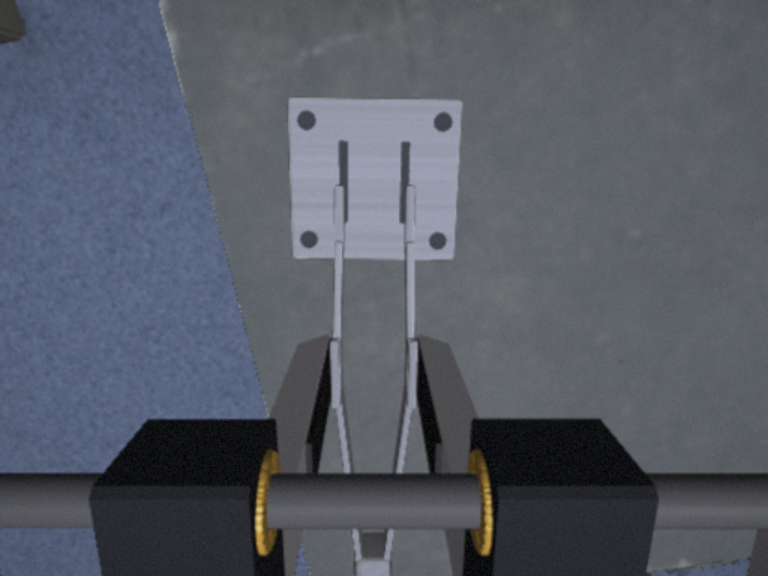

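```bash
cat > m.py <<'E'
from h import *
c=cam('wrist');s=state();A=rot(s['ee_rot'])[:2,:2]
P=lambda u,v,z:A.T@(onplane(c,u,v,z)[:2]-s['position'][:2])*1000
z=s['position'][2]-.003
g=c['frame'].astype(float).mean(2)
def cen(r,a,b):
    w=np.clip(150-g[r,a:b],0,80).mean(0); return (w*np.arange(a,b)).sum()/w.sum()
L=np.mean([P(cen(slice(98,120),218,240),109,.011)]),
l=P(cen(slice(98,120),218,240),109,.011);r=P(cen(slice(98,120),258,282),109,.011)
print('ridges y',l[1],r[1],(l+r)[1]/2,'x mid',(P(229,94,.011)+P(230,148.5,.011))[0]/2,'plate',np.mean([P(*np.array(q)/1.5,.008) for q in((289,98),(462,101),(455,260),(294,259))],0))
print('tips',P(226,124.5,z+.0125),P(274,124.5,z+.0125)); 
print(s['finger_gap']*94,s['position'],s['ft_force'],s['grip_force'])
cv2.imwrite('pics/crop.png',cv2.resize(c['frame'][85:185,200:300,::-1],None,fx=6,fy=6,interpolation=cv2.INTER_NEAREST))
E
python3 m.py
```

```text
ridges y -10.27228269053112 12.532370058867402 1.1300436841681405 x mid 64.44118070188917 plate [64.20669953  1.83525006]
tips [64.86334453 -9.9950823 ] [64.84814924 13.40516143]
30.252305677905373 [0.5099541  0.1053628  0.02549778] [ 0.2725516  -0.81164844 -0.8986586 ] 5.878887847065926
```

View pics/crop.png

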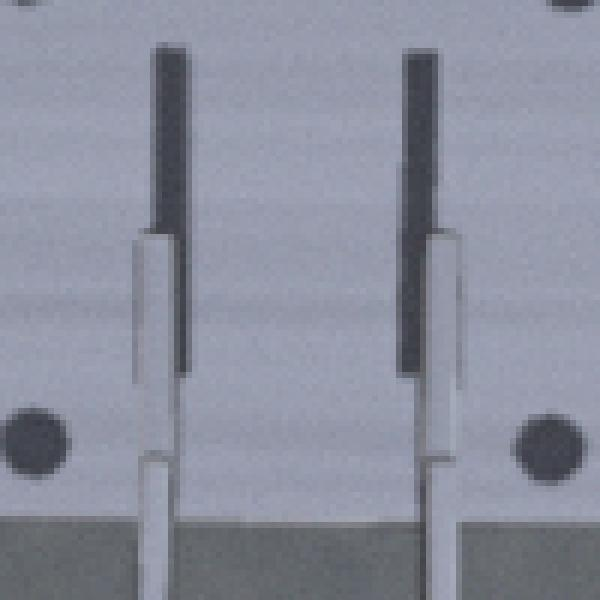

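The close crop shows the tips at x≈157 and 443 over the ridges at x≈170 and 420, with the front edge at mid-ridge. The offset is under 1 mm, the gap ≈ 20.3 mm, and the ridges are clear underneath. Now I'll hold.

```bash
for i in 1 2; do python3 -m crank '[[[0,0,0],0],[[0,0,0],0],[[0,0,0],0],[[0,0,0],0],[[0,0,0],0],[[0,0,0],0],[[0,0,0],0],[[0,0,0],0],[[0,0,0],0],[[0,0,0],0],[[0,0,0],0],[[0,0,0],0]]'; done
python3 -m crank '[[[0,0,0],0],[[0,0,0],0],[[0,0,0],0],[[0,0,0],0],[[0,0,0],0]]'
python3 m.py && python3 -c "
from workcell import env
print(env.sign_off())"
```

```text
time: 13.5
position: [0.51, 0.1054, 0.0255]
ee_rot: [-0.0, 0.996, -0.09, 0.0]
ft_force: [0.4, -0.1, -0.1]
finger_gap: 0.321
grip_force: 5.9
time: 14.7
position: [0.5099, 0.1054, 0.0255]
ee_rot: [-0.0, 0.996, -0.09, 0.0]
ft_force: [0.0, 0.1, -0.1]
finger_gap: 0.321
grip_force: 5.9
time: 15.2
position: [0.5099, 0.1054, 0.0255]
ee_rot: [-0.0, 0.996, -0.09, 0.0]
ft_force: [-0.3, -0.2, 0.1]
finger_gap: 0.323
grip_force: 5.9
ridges y -10.270898164735913 12.54332874610759 1.136215290685839 x mid 64.4889260525602 plate [64.25350653  1.85634296]
tips [64.90931397 -9.97292167] [64.89332305 13.42699296]
30.188976662260572 [0.50989006 0.10538598 0.02544124] [0.07128773 0.45429029 0.00116032] 5.878945514559746
the job is handed in; nothing more can be done
None
```

Job handed in at about 15 s: the long tweezers are held level over the gauge, underside about 11 mm above the ridge tops, tips within about 1 mm of mid-ridge, with a gap of about 20 mm that held steady for nearly 3 s.

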